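# Take the depth of a channel with a locking depth gauge

## Task

Measure how deep the aluminium channel is: take the depth gauge off its wooden rest by its blue grip, set it squarely astride the channel's two walls near the middle of their length, and lower its probe until it touches the metal web inside. Press the red lock lever fully down so that the probe stays at that depth, then put the gauge back level on its rest, centred and square across both uprights, still locked at that reading. Leave the other things on the bench where they are.

Things in the scene. Friction and masses are not known exactly. Their poses are not given: they have to be found in the camera images.
- gauge_foot (a point): Centre of the flat underside of the depth gauge's beam (loose). The beam is a silver bar with black ends, 170 mm long along this frame's y, 50 mm wide along x, 24 mm high; z is up. The rod slides vertically through the beam's centre. Whole gauge about 0.8 kg.
- grip_center (a point): Centre of the blue T grip on top of the gauge's rod, 150 mm above the rod's tip: a block 20 mm along the gauge's x, 36 mm along y, 34 mm high; pinch it across its 20 mm (along x). Lifting it with the lock up first draws the rod up to its stop, then carries the whole gauge; once the beam stands on something, lowering it pushes the rod down through the beam.
- probe_tip (a point): Lower end of the gauge's steel rod (12 mm diameter). With the lock up the rod slides stiffly in the beam (about 3 N) and stays where it is left.
- probe (a joint): How far the rod tip stands out below the beam's underside, m: 0 drawn up to its stop, 0.095 at most; starts between 0.010 and 0.045.
- lock_pad (a point): Centre of the top face of the red block at the end of the lock lever, on the gauge's +y side. The block is 24 x 22 mm, 16 mm thick. Lever raised: about 69 mm above the beam's underside, 40 mm from the rod's axis. Fully down: top face level, 54 mm above the underside and 48 mm from the rod's axis, between the two walls the gauge stands on.
- lock (a joint): Lock lever, rad: 0 raised (rod free), 0.5 fully down (rod clamped by friction, holds roughly 20 N). Push the red block straight down, 5 to 10 N; it stays where it is left. Starts between 0 and 0.1. Hinge along the gauge's x, 14 mm from the rod's axis and 46 mm above the underside.
- channel_rim (a point): Workpiece, bolted to the bench: an open aluminium channel 200 mm long along this frame's x, 122 mm wide along y, 95 mm high. This point is the centre of its mouth, level with the top edges of the two upright walls. The walls are 6 mm thick, their middles 58 mm either side along y; the clear gap is 110 mm. A plywood strip closes the top of its +x end.
- web_top (a point): Centre of the top face of the flat steel web inside the channel, 194 x 110 mm, 55 to 77 mm below the rim; level and firm.
- web (a joint): Depth of the web's top face below the rim, less 0.055 m: 0 to 0.022 m. It does not move.
- rest_top (a point): Gauge rest, fixed: wooden foot with two uprights, each 10 mm thick along this frame's y and 70 mm wide along x, their middles 58 mm either side along y. This point is midway between them, level with their tops, 105 mm above the bench. The gauge starts astride them, its y along the rest's y.
- tin: Bystander: metal solvent tin, 60 x 100 x 181 mm, stands at the left; origin under its centre.
- tape_grey: Bystander: roll of grey tape, 104 mm across, 50 mm high, lying flat; origin under its centre.
- tape_blue: Bystander: roll of blue tape, 84 mm across, 25 mm high, lying flat between channel and rest; origin under its centre.
- hammer: Bystander: hammer 280 mm long, lying along its x at the far side.
- screwdriver: Bystander: red screwdriver 200 mm long, lying along its x.
- wrench: Bystander: wrench 160 mm long, lying along its x between channel and rest, beyond the blue tape.
- gauge: The gauge's loose beam; its origin and axes are those of gauge_foot.
Things that resemble listed ones, but are neither listed nor needed, are in the scene too. Leave any yellow look-alike of the part that bears channel_rim alone. What is shaped like the gauge but yellow is not meant.

How it is judged:
By the outcome, as a careful person would: the job done as asked, in the order asked, and still so for the second after the job is handed in, with the robot touching nothing.
It also fails if it takes over 72 s, if anything falls off the work surface, if the arm or the gripper's body presses on something with over 40 N, if the wrist force passes 120 N, or if a joint passes its speed limit or range.

## Robot

A 7-joint arm with a two-finger parallel gripper is mounted at the origin on the work surface. World frame = base frame: x ahead of the robot, y to its left, z up, the work surface at z = 0. Lengths are in m, angles in rad, forces in N, time in s.
With the tool pointing down it reaches from about 0.425 to 1.025 m from the base axis. Payload 9.4 kg.
Tool frame: the origin (TCP) lies at the very end of the fingers, on their centre line; the grasp point (between the pads) lies 19 mm behind it (manip.hold_point_z is the distance from the TCP to the grasp point, in m); z points along the fingers, y is the line along which they close (so a half turn about z gives the same grasp; the last joint's range is limited). The gripper opens to 93 mm and grips with 3 to 60 N. Pads are 15 mm wide; open, the fingers measure 128 mm over their backs; the gripper's body (75 mm by 188 mm) begins 65 mm behind the grasp point.
Start: joints at [1.136, 0.599, -0.003, 1.599, 0.002, 0.943, -0.08], TCP at [0.254, -0.679, 0.186] pointing down, gripper open.
Joint ranges: [-2.57, 2.57], [-0.35, 1.97], [-1.29, 1.29], [0.11, 2.56], [-1.05, 4.19], [0.11, 1.86], [-2.63, 2.63]. Speed limits (rad/s): [2.22, 2.22, 3.01, 3.01, 3.14, 3.14, 3.14].

## Interface

Orientations are given as a unit quaternion [w, x, y, z].
In Python, from workcell import manip gives the robot as it stands. The module is installed in compiled form; this text tells all that it offers. Calls block until the motion is done:
- manip.move_ptp(position, orientation): joint-space move of the TCP to a pose.
- manip.move_linear(position, v=0.15, rot=None, stop_force=None): straight line of the TCP; rot=None keeps the orientation; v is the mean speed in m/s. With stop_force (N) it stops when the force on the tool has changed by that much, and returns True; else False.
- manip.move_joints(angles): joint-space move.
- manip.gripper_to(opening): finger opening in m; the grip force is fixed at half the most; returns when the fingers have stopped.
- manip.dwell(seconds).
- manip.solve_ik(position, orientation): joint angles nearest the present ones, or None.
- manip.get_state(): the state.
- manip.get_image(name): name is "scene" or "top" or "wrist"; returns a dict with "frame" (480x640x3 uint8, red, green, blue), "fx", "fy", "cx", "cy" (pixels), "view" (4x4, takes a point from world to camera coordinates). Camera axes: x right, y up, looking along -z (the intrinsics and any distortion apply to the point x, -y, -z); pixel columns grow to the right and rows downward; lengths in m; the calibration is good to about 2 mm. A picture is of the moment at which its call begins. There is no depth.
A pose or a line that the arm cannot do raises manip.IKError and nothing moves.
- manip.sign_off(): hands the job in, once; it reports no verdict.
The state is a dict: "time_s": time; "joint_positions": joint angles; "qvel": joint speeds; "joint_torque": joint torques, N m; "tool_pos": TCP position; "eef_rot": TCP orientation; "ft_force": force on the tool from outside, world axes, zero at the start; "moment": the same for the moment, N m; "grip_width": finger opening in m.
Only numpy, scipy, OpenCV 4.12 (cv2) and the standard library are available. Lean on these libraries where they do the work, as an engineer would, in place of code of your own. Each camera call takes 0.05 s, during which the arm holds its last target. There are 200 camera calls.

## Working session

There is one attempt and no reset: what is moved stays moved. The work goes in short steps, each a Python script; the robot and the scene stay as the last script left them, time stands still between calls to the robot, and variables do not carry over. Pictures are saved under pics/ and viewed, on a budget of 15 in all, crops included, one or two more only if the job needs it, and the job is handed in when it is done.

```bash
mkdir -p pics && python3 - <<'E'
from workcell import manip
import cv2,numpy as np
for n in("scene","top"):
    d=manip.get_image(n); cv2.imwrite(f"pics/{n}0.png",d["frame"][:,:,::-1])
    print(n,{k:(np.round(v,4).tolist() if k=="view" else v) for k,v in d.items() if k!="frame"})
print(manip.get_state(),manip.hold_point_z)
E
```

```text
scene {'fx': 589.7016905658052, 'fy': 589.7016905658052, 'cx': 308.25112387948496, 'cy': 243.9907600186809, 'view': [[-0.5041, 0.8637, -0.0, 0.1455], [-0.7297, -0.4259, 0.5349, 0.3222], [0.462, 0.2697, 0.8449, -1.8648], [0.0, 0.0, 0.0, 1.0]]}
top {'fx': 480.87756070277794, 'fy': 480.87756070277794, 'cx': 311.1202451159708, 'cy': 236.73323923719397, 'view': [[-0.0249, -0.9997, 0.0049, 0.1215], [0.996, -0.0244, 0.0862, -0.4825], [-0.0861, 0.0071, 0.9963, -1.3743], [0.0, 0.0, 0.0, 1.0]]}
{'time_s': 0.1, 'joint_positions': array([ 1.13630401,  0.60004937, -0.00254062,  1.60003318,  0.00181418,
        0.94289706, -0.07976905]), 'qvel': array([ 0.00042173, -0.00170103,  0.00072746, -0.00185381,  0.00022439,
       -0.00117182, -0.00018646]), 'joint_torque': array([ 5.74357473e-03, -7.66547656e+01,  1.50264658e+00, -2.52936244e+01,
       -5.22414758e-02,  1.36206223e-02,  9.73809142e-05]), 'tool_pos': array([ 0.25371258, -0.67865321,  0.18534929]), 'eef_rot': array([-6.65212588e-04,  9.84031981e-01,  1.77990394e-01, -1.92610646e-04]), 'ft_force': array([-0.34168333,  0.61284594,  0.06558082]), 'moment': array([ 0.06600811, -0.01324419, -0.00869757]), 'grip_width': 0.09322377015886146} 0.0188
```

View pics/scene0.png

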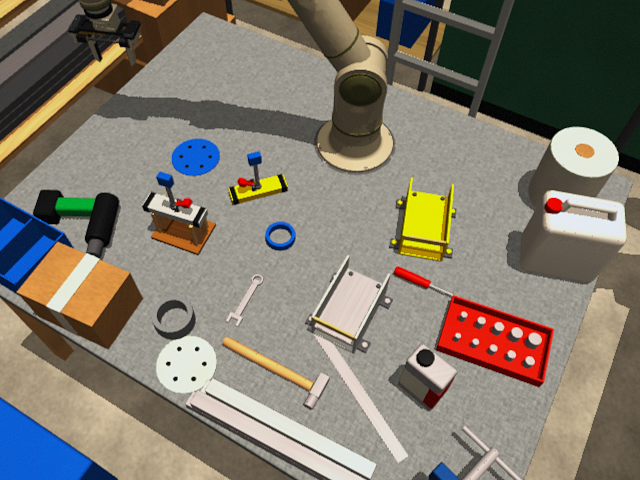

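View pics/top0.png

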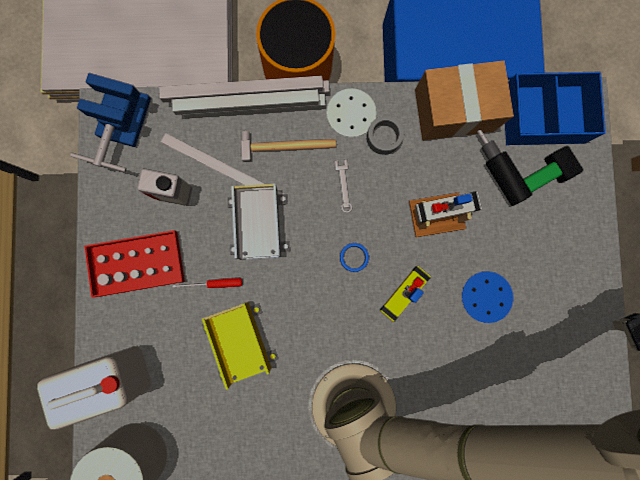

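The robot base sits at top (350,400). The silver gauge is on its rest at top (447,208), with the red lever towards image-left (+y). The aluminium channel is at top (258,221) and scene (350,300). The yellow channel and gauge are decoys.

Next I enlarge both.

```bash
python3 - <<'E'
import cv2,numpy as np
t=cv2.imread("pics/top0.png");s=cv2.imread("pics/scene0.png")
def c(im,x,y,w,h,k):
    o=cv2.resize(im[y:y+h,x:x+w],None,fx=k,fy=k,interpolation=cv2.INTER_CUBIC)
    for i in range(0,w,10): cv2.putText(o,str(x+i),(i*k,8),0,.3,(0,255,255),1); cv2.line(o,(i*k,10),(i*k,14),(0,255,255),1)
    for i in range(10,h,10): cv2.putText(o,str(y+i),(0,i*k+4),0,.3,(0,255,255),1); cv2.line(o,(22,i*k),(26,i*k),(0,255,255),1)
    return o
cv2.imwrite("pics/g.png",np.vstack([c(t,400,180,100,60,6)[:300],c(s,135,165,100,50,6)]))
cv2.imwrite("pics/c.png",np.hstack([c(t,220,170,80,100,5),c(s,300,245,100,100,4).repeat(1,0) if 0 else cv2.copyMakeBorder(c(s,300,250,100,110,4)[:500],0,60,0,0,0)]))
E
```

```text
(no output)
```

View pics/g.png

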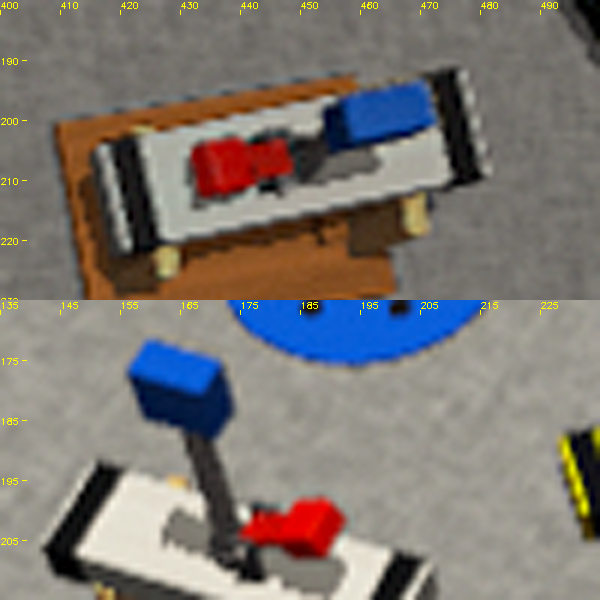

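View pics/c.png

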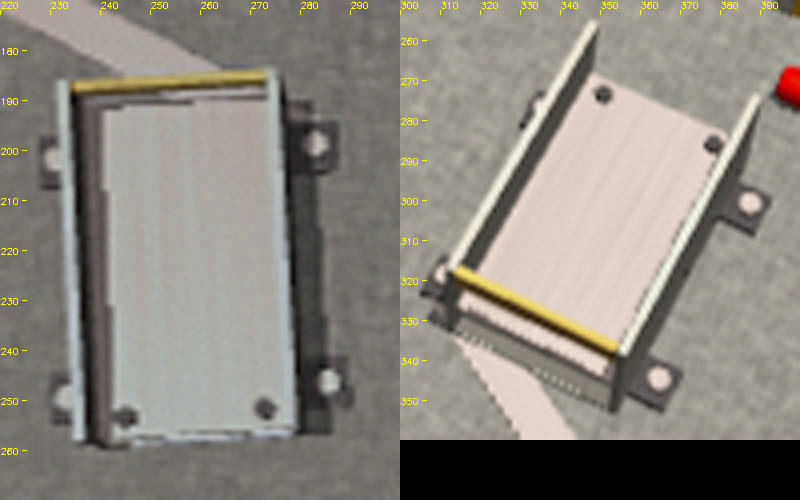

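Read-offs:
- **Beam top:** top-view corners are (414.5,204), (476.5,191), (481.5,209) and (421,222).
- **Grip top centre:** top (464.5,198.8), scene (164.2,176.3).
- **Channel wall tops:** left runs (233,186.5) to (236,257), right runs (273.7,184.5) to (277.7,256).

The plywood is at image-top, so that is +x.

```bash
cat > h.py <<'E'
import numpy as np, cv2
from workcell import manip
from scipy.optimize import least_squares
from scipy.spatial.transform import Rotation as R
CAL={"scene":(589.7017,308.2511,243.9908,np.array([[-0.5041,0.8637,0,0.1455],[-0.7297,-0.4259,0.5349,0.3222],[0.462,0.2697,0.8449,-1.8648]])),
"top":(480.8776,311.1202,236.7332,np.array([[-0.0249,-0.9997,0.0049,0.1215],[0.996,-0.0244,0.0862,-0.4825],[-0.0861,0.0071,0.9963,-1.3743]]))}
def proj(c,P):
    f,cx,cy,V=c; q=np.atleast_2d(P)@V[:,:3].T+V[:,3]
    return np.c_[cx+f*q[:,0]/-q[:,2], cy-f*q[:,1]/-q[:,2]]
def atz(c,uv,z):
    f,cx,cy,V=c; uv=np.atleast_2d(uv); d=np.c_[(uv[:,0]-cx)/f,-(uv[:,1]-cy)/f,-np.ones(len(uv))]@V[:,:3]
    C=-V[:,:3].T@V[:,3]; return C+d*((z-C[2])/d[:,2])[:,None]
def quat(yaw):  # tool down, tool y along direction yaw
    M=np.array([[-np.sin(yaw),np.cos(yaw),0],[np.cos(yaw),np.sin(yaw),0],[0,0,-1]]).T
    y=np.array([np.cos(yaw),np.sin(yaw),0]); z=np.array([0,0,-1.]); x=np.cross(y,z)
    return R.from_matrix(np.c_[x,y,z]).as_quat(scalar_first=True)
def wristcam():
    d=manip.get_image("wrist"); return d["frame"][:,:,::-1].copy(),(d["fx"],d["cx"],d["cy"],np.array(d["view"])[:3])
E
python3 - <<'E'
from h import *
t=CAL["top"];s=CAL["scene"]
g=atz(t,[(414.5,204),(476.5,191),(481.5,209),(421,222)],.129)
print(g.round(4),g.mean(0)); v=(g[0]+g[3]-g[1]-g[2])/2; print("len",np.linalg.norm(v),"yaw",np.arctan2(-v[0],v[1]))
f=lambda p:np.r_[proj(t,p)[0]-(464.5,198.8),proj(s,p)[0]-(164.2,176.3)]
r=least_squares(f,[.6,-.25,.25]);print("griptop",r.x,r.fun)
def sc(uv,z):return atz(s,uv,z)
w=atz(t,[(233,186.5),(236,257),(273.7,184.5),(277.7,256)],.095);print(w.round(4),w.mean(0))
v=w[0]+w[2]-w[1]-w[3];print("yaw",np.arctan2(v[1],v[0]))
w=atz(s,[(313.5,317),(348.5,256),(355,337),(388.5,269.5)],.095);print("scene",w.round(4),w.mean(0))
v=w[0]+w[2]-w[1]-w[3];print("yaw",np.arctan2(v[1],v[0]))
E
```

```text
[[ 0.5576 -0.1702  0.129 ]
 [ 0.589  -0.3393  0.129 ]
 [ 0.5397 -0.3501  0.129 ]
 [ 0.5085 -0.1855  0.129 ]] [ 0.54869481 -0.26131257  0.129     ]
len 0.16978048717052954 yaw 0.1854503565950325
griptop [ 0.5488158  -0.26463952  0.25139997] [-0.20470036  0.11424828 -0.23534415 -0.06010999]
[[0.6237 0.3228 0.095 ]
 [0.4284 0.3167 0.095 ]
 [0.6267 0.2101 0.095 ]
 [0.4283 0.2028 0.095 ]] [0.52676718 0.26308699 0.095     ]
yaw 0.0339676439248719
scene [[0.6299 0.214  0.095 ]
 [0.4339 0.2056 0.095 ]
 [0.6254 0.3258 0.095 ]
 [0.4179 0.3129 0.095 ]] [0.52675709 0.26457078 0.095     ]
yaw 0.05261446089000029
```

```bash
python3 - <<'E'
from h import *
for P,yaw in(((.527,.264,.36),.04),((.549,-.262,.34),.185)):
    for k in(0,np.pi):
        q=manip.solve_ik(P,quat(yaw+k)); print(None if q is None else q.round(2))
from math import pi
def best(P,yaw):
    c=[(abs(manip.solve_ik(P,quat(yaw+k))[6]),k) for k in(0,pi) if manip.solve_ik(P,quat(yaw+k)) is not None]
    return yaw+min(c)[1]
y1=best((.549,-.262,.42),.185)
manip.move_ptp((.549-.06,-.262,.42),quat(y1)); a,ca=wristcam(); np.savez("wg.npz",V=ca[3],f=ca[:3])
y2=best((.527,.264,.40),.04)
manip.move_ptp((.527,.264,.42),quat(y2)); b,cb=wristcam(); np.savez("wc.npz",V=cb[3],f=cb[:3])
cv2.imwrite("pics/wg.png",a);cv2.imwrite("pics/wc.png",b)
print(y1,y2,manip.get_state()["time_s"],manip.get_state()["tool_pos"])
# overlay predicted geometry
for im,c,P in((a,ca,(.549,-.262,.129)),(b,cb,(.527,.264,.095))): print(proj(c,P))
E
```

```text
[ 0.1   0.42 -0.96  1.65  0.36  1.26 -0.89]
[ 0.17  0.46 -1.09  1.65  0.42  1.29  2.18]
[ 0.66  0.35 -0.43  1.66  0.16  1.16  0.37]
[ 0.06  0.33  0.4   1.7  -0.14  1.14 -2.45]
0.185 0.04 4.0333 [0.52762941 0.26284428 0.41987994]
[[373.25213545 185.85958037]]
[[320.52648894 171.8071322 ]]
```

View pics/wg.png

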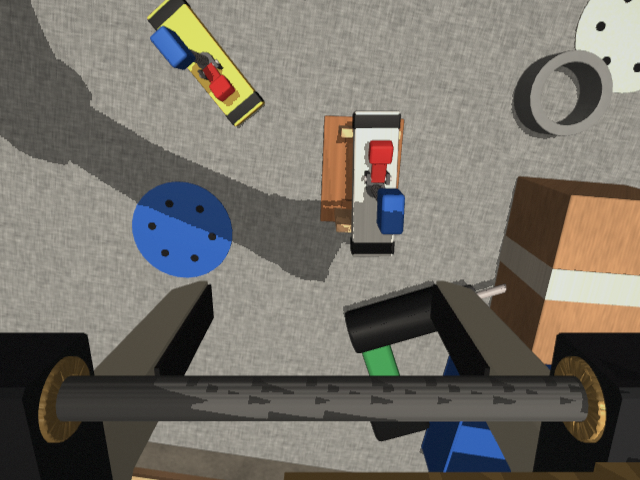

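View pics/wc.png

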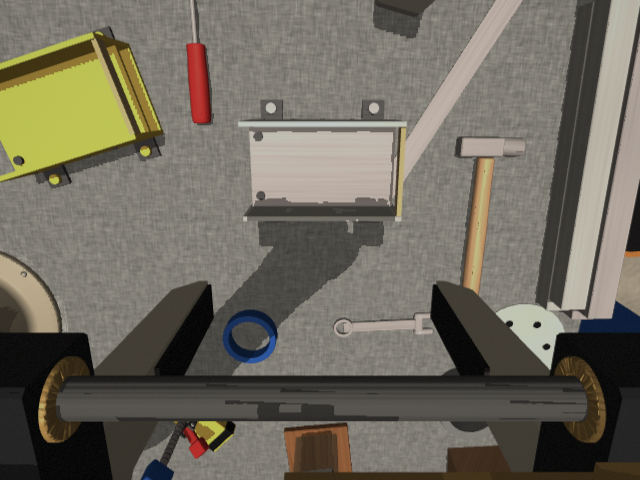

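The wrist view shows the gauge beam at (354..401,112..253) with the grip at (391,212). The channel's +y wall is at row 124 and the other wall at row ~217, with plywood at column 402 (+x). I enlarge both to refine.

```bash
python3 - <<'E'
import cv2,numpy as np
def c(f,x,y,w,h,k):
    o=cv2.resize(cv2.imread(f)[y:y+h,x:x+w],None,fx=k,fy=k,interpolation=cv2.INTER_CUBIC)
    for i in range(0,w,10): cv2.putText(o,str(x+i),(i*k,8),0,.3,(0,255,255),1); cv2.line(o,(i*k,10),(i*k,14),(0,255,255),1)
    for i in range(10,h,10): cv2.putText(o,str(y+i),(0,i*k+4),0,.3,(0,255,255),1); cv2.line(o,(22,i*k),(26,i*k),(0,255,255),1)
    return o
A=c("pics/wg.png",335,100,80,160,3.5.__int__() if 0 else 3)
B=c("pics/wc.png",232,112,182,115,3)
o=np.zeros((480,790,3),np.uint8);o[:480,:240]=A;o[:345,242:788]=B
cv2.imwrite("pics/z.png",o)
E
```

```text
(no output)
```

View pics/z.png

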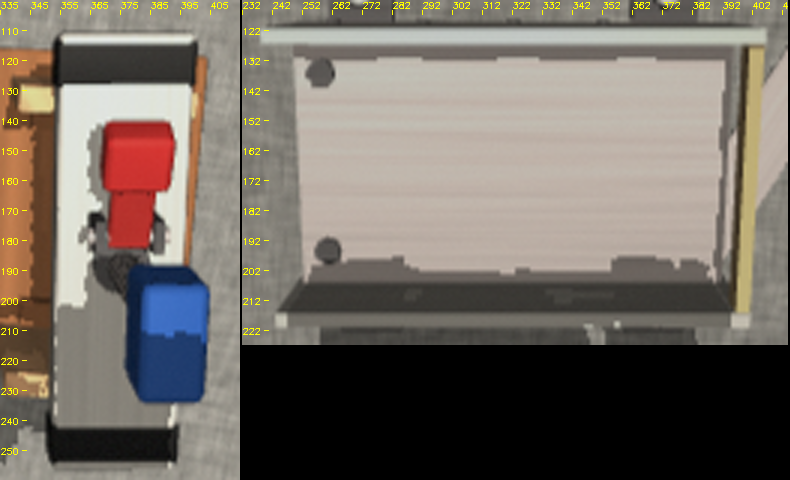

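```bash
python3 - <<'E'
from h import *
L=lambda n:(lambda d:(*d["f"],d["V"]))(np.load(n))
cg,cc=L("wg.npz"),L("wc.npz")
g=atz(cg,[(355,111.5),(400.7,112.5),(394,253.5),(351,253.3)],.129);print(g.round(4),g.mean(0))
v=g[0]+g[1]-g[2]-g[3];print(np.linalg.norm(v)/2,np.arctan2(-v[0],v[1]), [np.arctan2(-(a-b)[0],(a-b)[1]) for a,b in((g[0],g[3]),(g[1],g[2]))])
# grip top face corners (wrist) 
gt=atz(cg,[(382.5,194.5),(404,195),(402,234),(378,233)],.251);print("grip",gt.mean(0),gt.round(4))
w=atz(cc,[(238,124),(407,124.2),(243,218.7),(401.3,218.7)],.095);print(w.round(4),w.mean(0))
for a,b in((1,0),(3,2)):print(np.arctan2(*(w[a]-w[b])[1::-1]))
E
```

```text
[[ 0.5116 -0.1851  0.129 ]
 [ 0.5611 -0.177   0.129 ]
 [ 0.5913 -0.338   0.129 ]
 [ 0.5403 -0.3472  0.129 ]] [ 0.55108404 -0.26182706  0.129     ]
0.16415319454651367 0.18034793542462918 [np.float64(0.17523762455120612), np.float64(0.18548356105578884)]
grip [ 0.55178096 -0.26495965  0.251     ] [[ 0.54   -0.2491  0.251 ]
 [ 0.5584 -0.2461  0.251 ]
 [ 0.565  -0.2809  0.251 ]
 [ 0.5437 -0.2838  0.251 ]]
[[0.4272 0.3169 0.095 ]
 [0.6272 0.3243 0.095 ]
 [0.4315 0.2011 0.095 ]
 [0.6311 0.2087 0.095 ]] [0.52925577 0.26276166 0.095     ]
0.03714126152355828
0.03815453570764368
```

```bash
python3 - <<'E'
from h import *
q=quat(.182)
manip.move_ptp((.550,-.2632,.33),q)
print(manip.move_linear((.550,-.2632,.215),v=.1,stop_force=8))
manip.gripper_to(0.0)
s=manip.get_state();print(s["grip_width"],s["tool_pos"],s["ft_force"])
manip.move_linear((.550,-.2632,.305),v=.06)
s=manip.get_state();print(s["grip_width"],s["tool_pos"],s["ft_force"],s["moment"])
manip.move_ptp((.5285,.263,.305),quat(.038))
s=manip.get_state();print(s["grip_width"],s["tool_pos"],s["ft_force"],s["time_s"])
t=manip.get_image("top")["frame"][:,:,::-1];S=manip.get_image("scene")["frame"][:,:,::-1]
cv2.imwrite("pics/t1.png",t);cv2.imwrite("pics/s1.png",S)
k=5;x0,y0=400,185
a=cv2.resize(t[y0:y0+60,x0:x0+80],None,fx=5,fy=5,interpolation=2)
b=cv2.resize(S[195:255,140:220],None,fx=5,fy=5,interpolation=2)
for i in range(0,80,10):
    cv2.putText(a,str(x0+i),(i*5,8),0,.3,(0,255,255),1);cv2.putText(b,str(140+i),(i*5,8),0,.3,(0,255,255),1)
for i in range(10,60,10):
    cv2.putText(a,str(y0+i),(0,i*5+4),0,.3,(0,255,255),1);cv2.putText(b,str(195+i),(0,i*5+4),0,.3,(0,255,255),1)
c=cv2.resize(S[170:370,240:440],None,fx=1.5,fy=1.5);d=cv2.resize(t[120:320,160:360],None,fx=1.5,fy=1.5)
o=np.zeros((600,800,3),np.uint8);o[:300,:400]=a;o[:300,400:]=b;o[300:,:300]=c;o[300:,400:700]=d
cv2.imwrite("pics/m1.png",o)
E
```

```text
False
0.01936904454978165 [ 0.5501921  -0.26314682  0.21500274] [ 1.37124112  0.41160181 -0.26080591]
0.019890661122937896 [ 0.5497851  -0.26315913  0.30458178] [ 0.3751698   0.75791416 -8.48607414] [-0.10600876 -0.12742422  0.01959497]
0.019964889880187593 [0.52927608 0.2616186  0.30478841] [ 0.81878131 -1.46197811 -7.97662953] 11.95
```

View pics/m1.png

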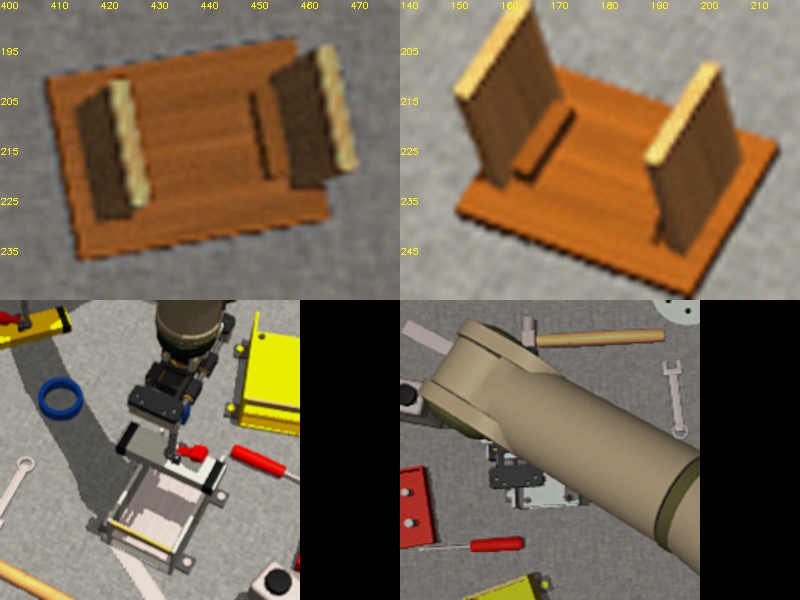

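Grasp is good (width 20 mm, 8 N carried) and the gauge hovers over the channel. In the top view the rest's upright tops run (424,201) to (428,226.4) and (465.4,194) to (469.4,219.4). In the scene view they run (152,214.4) to (165,196) and (191,227) to (202,208.6).

Now I locate the rest and lower the gauge onto the channel.

```bash
python3 - <<'E'
from h import *
for n,p in(("top",[(424,201.2),(428,226.2),(465.4,194.2),(469.4,219.2)]),("scene",[(165,196),(152.3,213.5),(202,208.6),(191,227)])):
    w=atz(CAL[n],p,.105);print(w.round(4),w.mean(0)); v=w[0]+w[1]-w[2]-w[3]
    if n=="scene": v=-v
    print(np.arctan2(-v[0],v[1]),np.linalg.norm(v)/2)
q=quat(.038);P=lambda z:(.5285,.263,z)
manip.move_linear(P(.25),v=.06)
c=manip.move_linear(P(.19),v=.02,stop_force=4)
s=manip.get_state();print("beam?",c,s["tool_pos"],s["ft_force"],s["time_s"])
E
```

```text
[[ 0.5684 -0.2021  0.105 ]
 [ 0.4991 -0.2099  0.105 ]
 [ 0.585  -0.3169  0.105 ]
 [ 0.5156 -0.3242  0.105 ]] [ 0.54203572 -0.26326482  0.105     ]
0.14376530222786868 0.11576247960708755
[[ 0.5237 -0.3185  0.105 ]
 [ 0.5879 -0.3118  0.105 ]
 [ 0.5072 -0.2057  0.105 ]
 [ 0.5709 -0.1956  0.105 ]] [ 0.54743464 -0.25787159  0.105     ]
0.145563885195938 0.11571033356344729
beam? True [0.52850726 0.26257416 0.2150463 ] [1.27577489 1.20527739 1.85319853] 14.825
```

```bash
python3 - <<'E'
from h import *
P=lambda z:(.5285,.263,z)
manip.move_linear(P(.178),v=.04)
s=manip.get_state();print(s["tool_pos"],s["ft_force"])
c=manip.move_linear(P(.140),v=.012,stop_force=7)
s=manip.get_state();print("web?",c,s["tool_pos"],s["ft_force"],s["moment"],s["time_s"])
manip.gripper_to(.06)
s=manip.get_state();print(s["tool_pos"],s["ft_force"])
manip.move_linear(P(.30),v=.15)
manip.move_ptp((.5285,.263,.42),quat(.038))
a,c=wristcam();np.savez("w2.npz",V=c[3],f=c[:3]);cv2.imwrite("pics/w2.png",a)
S=manip.get_image("scene")["frame"][:,:,::-1];cv2.imwrite("pics/s2.png",S)
o=np.zeros((520,800,3),np.uint8);o[:480,:440]=cv2.resize(a[110:270,240:387] if 0 else a[100:260,220:440],None,fx=2,fy=3,interpolation=2)
o[:480,440:]=cv2.resize(S[220:380,290:410],(360,480),interpolation=2);cv2.imwrite("pics/m2.png",o)
print(manip.get_state()["time_s"])
E
```

```text
[0.52795638 0.26246134 0.17749411] [ 1.57193017  0.0749224  -4.49483046]
web? True [0.52806237 0.26241789 0.17715781] [0.32061771 0.67245799 1.62358287] [ 0.19345855 -0.22567665 -0.04823855] 16.3917
[0.52797201 0.26144373 0.17643021] [ 0.28987903 -1.41510415 -0.18230084]
18.8417
```

View pics/m2.png

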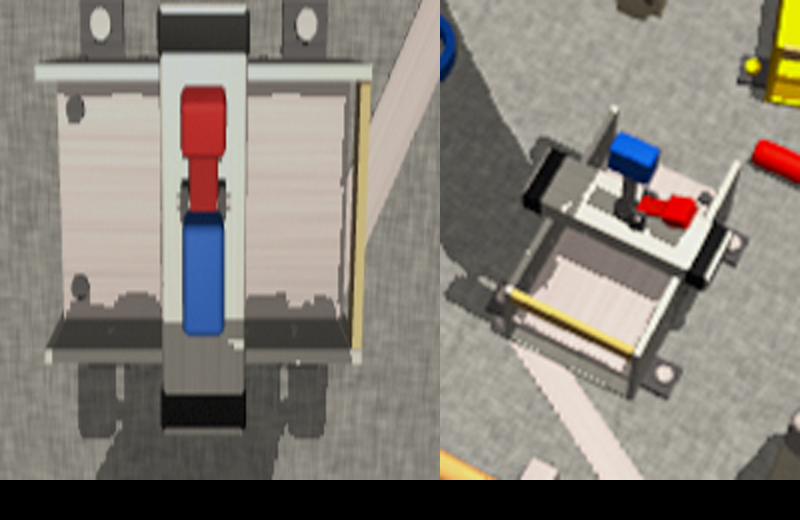

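The gauge sits square and centred on the channel (beam at crop column 202, channel centre ~203), but the probe push stopped early on a start-up transient, so the rod is only ~49 mm out. I push the top of the grip down with closed fingers and a higher threshold.

```bash
python3 - <<'E'
from h import *
P=lambda z:(.5285,.2615,z)
manip.gripper_to(0)
manip.move_linear(P(.235),v=.15); manip.dwell(.2)
f0=manip.get_state()["ft_force"]
z=.235
c=manip.move_linear(P(.160),v=.025,stop_force=14)
s=manip.get_state();print(c,s["tool_pos"],s["ft_force"],f0,s["time_s"])
manip.dwell(.3);s=manip.get_state();print(s["tool_pos"],s["ft_force"])
E
```

```text
True [0.52900174 0.26169766 0.1709313 ] [-0.22229253 -0.31505693  6.93931874] [ 1.36100434  0.65503424 -0.94419127] 23.7167
[0.52895389 0.26172217 0.1709381 ] [ 0.19577849 -0.78630038  7.46215887]
```

```bash
python3 - <<'E'
from h import *
print(manip.get_state()["grip_width"])
a,c=wristcam()
S=manip.get_image("scene")["frame"][:,:,::-1]
o=np.zeros((480,800,3),np.uint8);o[:480,:400]=cv2.resize(a[:,120:520],(400,480))
o[:,400:]=cv2.resize(S[200:360,280:413],(400,480),interpolation=2);cv2.imwrite("pics/m3.png",o)
E
```

```text
0.00020514298596024992
```

View pics/m3.png

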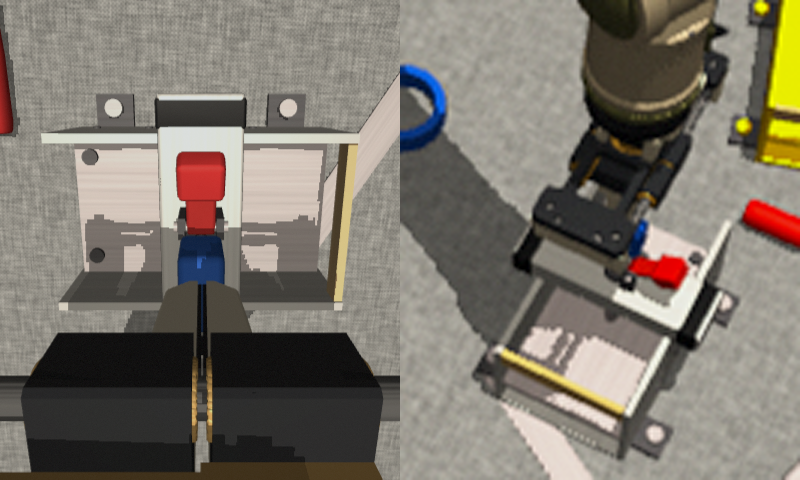

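```bash
python3 - <<'E'
from h import *
d=np.load("w2.npz");c=(*d["f"],d["V"])
for z in(.17,.19,.2,.21,.22,.23): print(z,proj(c,(.5285,.262,z)).round(1),proj(CAL["scene"],(.5285,.262,z)).round(1))
a=cv2.imread("pics/s2.png");w=cv2.imread("pics/w2.png")
for n,im in(("s",a),("w",w)):
    h=cv2.cvtColor(im,cv2.COLOR_BGR2HSV);m=((h[...,0]>100)&(h[...,0]<128)&(h[...,1]>150)).astype(np.uint8)
    for v in(60,170):
        mm=m*(h[...,2]>v)
        N,_,st,ce=cv2.connectedComponentsWithStats(mm)
        print(n,v,[(st[i].tolist(),ce[i].round(1).tolist()) for i in range(1,N) if st[i,4]>40])
manip.move_linear((.5285,.2615,.26),v=.15)
manip.move_ptp((.5285,.12,.42),quat(.038))
x,cc=wristcam();np.savez("w3.npz",V=cc[3],f=cc[:3]);S=manip.get_image("scene")["frame"][:,:,::-1]
cv2.imwrite("pics/w3.png",x);cv2.imwrite("pics/s3.png",S)
o=np.zeros((480,800,3),np.uint8);o[:,:400]=cv2.resize(x[0:200,220:387],(400,480),interpolation=2)
o[:,400:]=cv2.resize(S[240:340,310:393],(400,480),interpolation=2);cv2.imwrite("pics/m4.png",o)
E
```

```text
0.17 [[321.  184.3]] [[352.4 279.3]]
0.19 [[321.  187.7]] [[353.  275.1]]
0.2 [[321.  189.6]] [[353.2 273.1]]
0.21 [[320.9 191.5]] [[353.5 270.9]]
0.22 [[320.9 193.6]] [[353.8 268.8]]
0.23 [[320.9 195.7]] [[354.1 266.6]]
s 60 [([379, 0, 16, 19, 177], [386.5, 8.0]), ([402, 10, 17, 32, 234], [408.8, 23.9]), ([172, 139, 48, 37, 1358], [195.1, 156.8]), ([248, 152, 13, 14, 141], [254.0, 158.2]), ([0, 197, 72, 95, 3186], [22.7, 243.6]), ([265, 222, 30, 28, 365], [280.1, 235.2]), ([346, 264, 17, 16, 169], [354.0, 271.6]), ([0, 398, 117, 82, 4938], [39.3, 451.9]), ([433, 463, 27, 17, 250], [444.0, 472.7])]
s 170 [([172, 139, 48, 37, 1313], [195.1, 156.7]), ([0, 197, 64, 87, 917], [29.1, 254.2]), ([0, 218, 32, 33, 407], [10.3, 231.6]), ([347, 264, 16, 11, 96], [354.5, 269.2]), ([0, 399, 91, 81, 4487], [34.5, 450.6])]
w 60 [([312, 171, 20, 41, 788], [321.4, 191.4]), ([238, 317, 37, 46, 421], [261.3, 342.6]), ([579, 320, 18, 12, 98], [587.8, 326.1]), ([598, 320, 11, 12, 44], [602.4, 325.9]), ([620, 330, 20, 23, 195], [631.7, 340.8])]
w 170 [([314, 178, 15, 28, 366], [320.7, 189.8])]
```

View pics/m4.png

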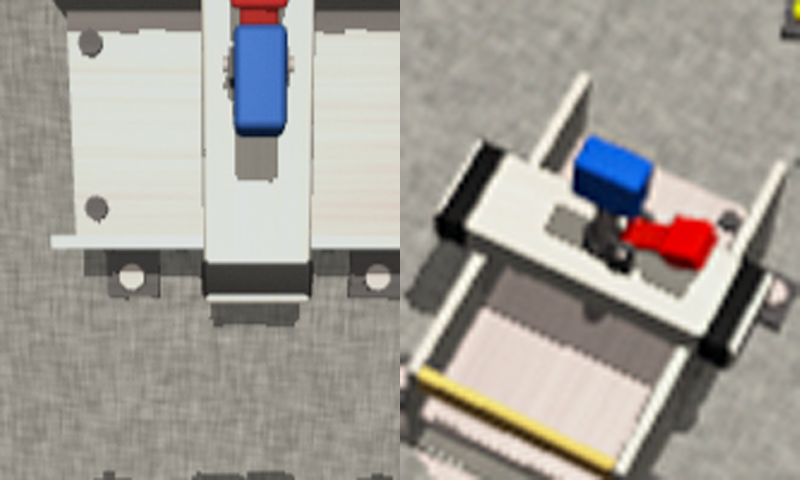

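```bash
python3 - <<'E'
from h import *
d=np.load("w2.npz");c=(*d["f"],d["V"])
V=c[3];print("cam pos",-V[:,:3].T@V[:,3])
for dz in(0,.02,.03,.04,.05,.08):print(dz,proj(c,(.5285,.263,.42+dz)).round(1),proj(c,(.5285,.263+.0075,.42+dz)).round(1))
d=np.load("w3.npz");c3=(*d["f"],d["V"])
for z in(.171,.19,.197,.205,.213):print(z,proj(c3,(.5285,.262,z)).round(1),proj(CAL["scene"],(.5285,.262,z)).round(1))
a=cv2.imread("pics/s3.png");w=cv2.imread("pics/w3.png")
for n,im in(("s",a),("w",w)):
    h=cv2.cvtColor(im,cv2.COLOR_BGR2HSV);m=((h[...,0]>100)&(h[...,0]<128)&(h[...,1]>150)).astype(np.uint8)
    for v in(60,170):
        N,_,st,ce=cv2.connectedComponentsWithStats(m*(h[...,2]>v))
        print(n,v,[(st[i].tolist(),ce[i].round(1).tolist()) for i in range(1,N) if st[i,4]>40 and 300<ce[i][0]<380])
print(manip.get_state()["tool_pos"],manip.get_state()["time_s"])
E
```

```text
cam pos [0.52589222 0.34113934 0.61732326]
0 [[320.6 271. ]] [[321.2 256.7]]
0.02 [[320.6 287.5]] [[321.2 271.9]]
0.03 [[320.5 297. ]] [[321.2 280.7]]
0.04 [[320.5 307.6]] [[321.2 290.5]]
0.05 [[320.4 319.4]] [[321.2 301.5]]
0.08 [[320.3 364.9]] [[321.2 343.9]]
0.171 [[327.4  37. ]] [[352.5 279.1]]
0.19 [[327.7  33.8]] [[353.  275.1]]
0.197 [[327.8  32.5]] [[353.2 273.7]]
0.205 [[327.9  31. ]] [[353.4 272. ]]
0.213 [[328.   29.5]] [[353.6 270.3]]
s 60 [([346, 269, 16, 16, 171], [353.7, 276.3])]
s 170 [([347, 269, 15, 10, 92], [353.9, 273.6])]
w 60 [([318, 11, 22, 43, 915], [328.3, 31.8])]
w 170 [([319, 11, 19, 40, 720], [328.4, 30.5])]
[0.52795693 0.12077233 0.41851976] 25.825
```

The images put the grip top at z≈0.197, so the probe is ~65 mm out, which is a plausible web depth. The press and the wrist view agree that the physical fingertips end ~26 mm behind the stated TCP. I press once more to confirm web contact, then press the lock pad.

```bash
python3 - <<'E'
from h import *
manip.move_ptp((.5285,.2625,.22),quat(.038))
manip.dwell(.2);f0=manip.get_state()["ft_force"][2]
c=manip.move_linear((.5285,.2625,.160),v=.03,stop_force=13)
s=manip.get_state();print("recheck",c,s["tool_pos"],s["ft_force"][2]-f0)
manip.move_linear((.5285,.2625,.215),v=.15)
X,Y=.5285-.0018,.2625+.048
manip.move_linear((X,Y,.20),v=.15)
manip.move_linear((X,Y,.15),v=.15);manip.dwell(.2);f0=manip.get_state()["ft_force"][2]
c=manip.move_linear((X,Y,.112),v=.02,stop_force=16)
manip.dwell(.1);s=manip.get_state();print("lock",c,s["tool_pos"],s["ft_force"]-[0,0,f0],s["time_s"])
E
```

```text
recheck True [0.52897607 0.26274075 0.17090871] 7.426126992095909
lock True [0.52688348 0.31126286 0.1167034 ] [-1.85945143 -1.50666828  8.71513347] 31.7083
```

```bash
python3 - <<'E'
from h import *
X,Y=.5285-.0018,.2625+.048
manip.move_linear((X,Y,.13),v=.1);manip.dwell(.15);f0=manip.get_state()["ft_force"][2]
c=manip.move_linear((X,Y,.105),v=.02,stop_force=24)
s=manip.get_state();print("lock2",c,s["tool_pos"],s["ft_force"]-[0,0,f0],s["time_s"])
manip.move_linear((X,Y,.22),v=.15)
manip.move_ptp((.5285,.20,.42),quat(.038))
x,cc=wristcam();np.savez("w4.npz",V=cc[3],f=cc[:3]);S=manip.get_image("scene")["frame"][:,:,::-1]
cv2.imwrite("pics/w4.png",x);cv2.imwrite("pics/s4.png",S)
o=np.zeros((480,800,3),np.uint8);o[:,:400]=cv2.resize(x[50:210,240:400],(400,480),interpolation=2)
o[:,400:]=cv2.resize(S[240:340,310:393],(400,480),interpolation=2);cv2.imwrite("pics/m5.png",o)
print(manip.get_state()["time_s"])
E
```

```text
lock2 True [0.52683433 0.31100998 0.11662339] [-1.06012479 -3.51695061 10.87418138] 32.925
34.775
```

View pics/m5.png

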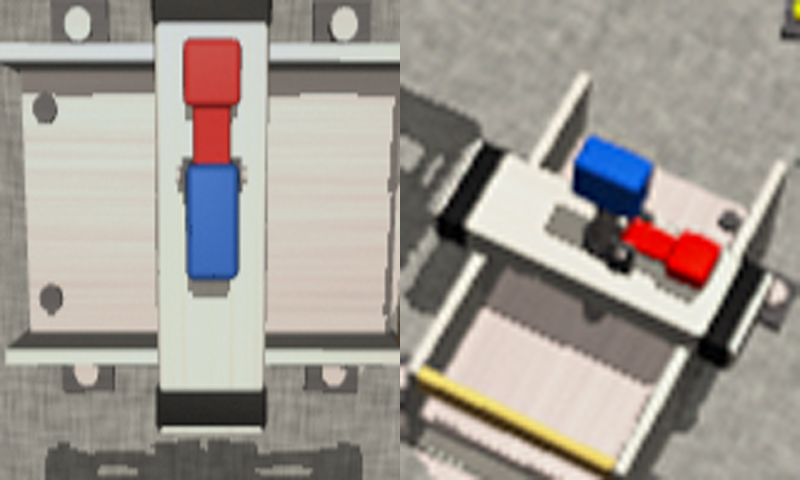

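The lever is fully down: both presses hit the same hard stop at 0.1166. The grip is unchanged and the gauge still square, with its grip centre at wrist (325,124). With time in hand, I take a wrist view of the empty rest to fix its pose.

```bash
python3 - <<'E'
from h import *
d=np.load("w4.npz");c=(*d["f"],d["V"])
print("grip",atz(c,(325.2,124),.20), "beam",atz(c,[(240+156/2.5,50+428/3),(240+266/2.5,50+428/3)],.119))
manip.move_ptp((.545,-.30,.42),quat(.145))
x,cc=wristcam();np.savez("w5.npz",V=cc[3],f=cc[:3]);cv2.imwrite("pics/w5.png",x)
p=proj(cc,(.545,-.262,.105))[0].astype(int);print(p)
x0,y0=p[0]-75,max(p[1]-75,0);o=cv2.resize(x[y0:y0+150,x0:x0+150],None,fx=4,fy=4,interpolation=2)
for i in range(0,150,10):
    cv2.putText(o,str(x0+i),(i*4,8),0,.3,(0,255,255),1);cv2.putText(o,str(y0+i),(0,i*4+4),0,.3,(0,255,255),1)
cv2.imwrite("pics/m6.png",o);print(manip.get_state()["time_s"])
E
```

```text
grip [[0.52947156 0.26198457 0.2       ]] beam [[0.50648934 0.1793236  0.119     ]
 [0.5583313  0.18131549 0.119     ]]
[325 143]
36.6417
```

View pics/m6.png

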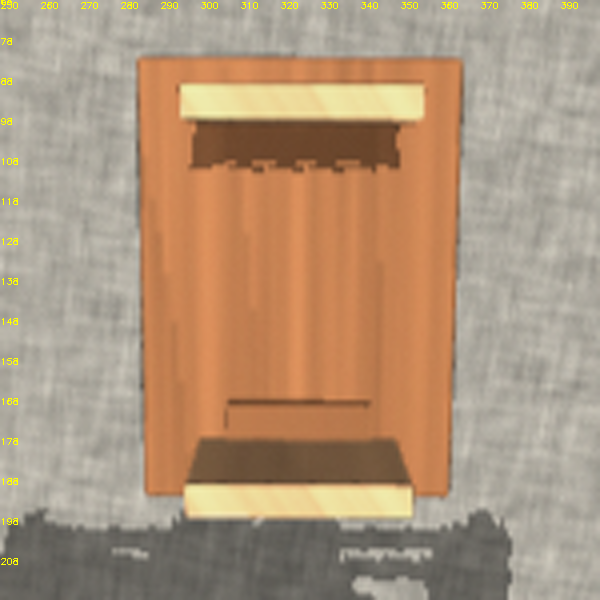

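Upright tops in the wrist view run (295,93.5) to (356,93.5) and (296.3,193.4) to (353.3,193.4). Now I regrasp, carry the gauge to the rest and lower it with force stop.

```bash
python3 - <<'E'
from h import *
d=np.load("w5.npz");c=(*d["f"],d["V"])
w=atz(c,[(295,93.5),(356,93.5),(296.3,193.4),(353.3,193.4)],.105);ctr=w.mean(0);print(w.round(4),ctr)
yaw=np.mean([np.arctan2(*(w[a]-w[b])[1::-1]) for a,b in((1,0),(3,2))]);v=w[0]+w[1]-w[2]-w[3];print(yaw,np.arctan2(-v[0],v[1]))
np.save("rest.npy",[*ctr[:2],yaw])
G=(.5293,.262)
manip.gripper_to(.07)
manip.move_ptp((*G,.26),quat(.038))
c=manip.move_linear((*G,.157),v=.1,stop_force=10)
manip.gripper_to(0);s=manip.get_state();print(c,s["grip_width"],s["tool_pos"],s["ft_force"])
manip.move_linear((*G,.20),v=.06)
s=manip.get_state();print(s["grip_width"],s["tool_pos"],s["ft_force"])
manip.move_linear((*G,.30),v=.15)
manip.move_ptp((*ctr[:2],.29),quat(yaw))
manip.dwell(.2);s=manip.get_state();print(s["grip_width"],s["tool_pos"],s["ft_force"],s["time_s"])
x,_=wristcam();S=manip.get_image("scene")["frame"][:,:,::-1]
o=np.zeros((480,800,3),np.uint8);o[:,:400]=cv2.resize(x[:,120:520],(400,480));o[:,400:]=cv2.resize(S[120:270,110:235],(400,480),interpolation=2);cv2.imwrite("pics/m7.png",o)
E
```

```text
[[ 0.5028 -0.2117  0.105 ]
 [ 0.5716 -0.2015  0.105 ]
 [ 0.5193 -0.3261  0.105 ]
 [ 0.5879 -0.316   0.105 ]] [ 0.54540926 -0.2638033   0.105     ]
0.1470751286738058 0.1423983497293189
False 0.019827449112939263 [0.5289337  0.26199567 0.15694462] [-1.5614188  -0.28135844  1.19417382]
0.019689770560535315 [0.52922046 0.26169233 0.19974072] [ 0.1038889  -0.28614309 -8.42677996]
0.02030989738185151 [ 0.54580477 -0.26281033  0.29015018] [-0.22664735  0.12791709 -8.495819  ] 45.7417
```

View pics/m7.png

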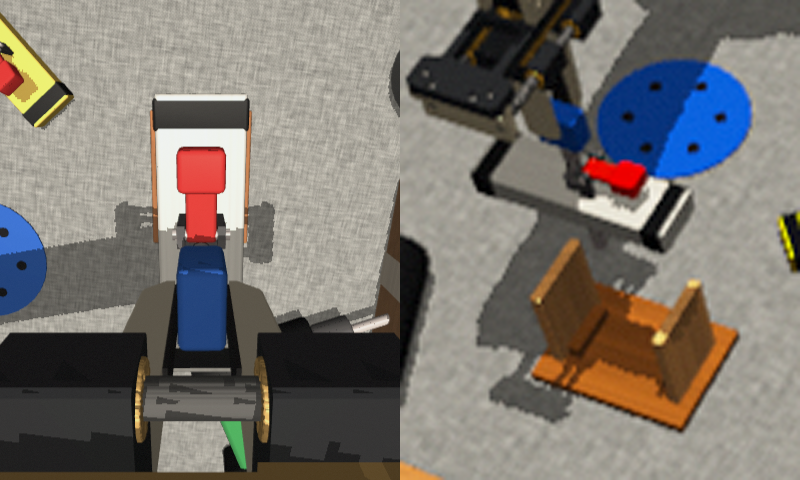

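Gauge is held level above the rest. Contact is expected at TCP z≈0.167.

```bash
python3 - <<'E'
from h import *
x,y,yaw=np.load("rest.npy")
manip.move_linear((x,y,.178),v=.08);manip.dwell(.3)
print(manip.get_state()["tool_pos"])
c=manip.move_linear((x,y,.1655),v=.015,stop_force=6)
s=manip.get_state();print(c,s["tool_pos"],s["ft_force"],s["moment"],s["time_s"])
manip.gripper_to(.06)
manip.move_linear((x,y,.29),v=.12)
manip.move_ptp((x,y-.04,.42),quat(yaw))
a,cc=wristcam();np.savez("w6.npz",V=cc[3],f=cc[:3]);S=manip.get_image("scene")["frame"][:,:,::-1]
cv2.imwrite("pics/w6.png",a);cv2.imwrite("pics/s6.png",S)
o=np.zeros((600,800,3),np.uint8);o[:,:400]=cv2.resize(a[50:250,255:388],(400,600),interpolation=2);o[:500,400:]=cv2.resize(S[160:260,135:215],(400,500),interpolation=2);cv2.imwrite("pics/m8.png",o)
print(manip.get_state()["time_s"])
E
```

```text
[ 0.54543705 -0.26385006  0.17815796]
True [ 0.54502864 -0.26397674  0.16676144] [-1.10688385 -0.4855415   7.61896031] [-0.08263544  0.0787633  -0.00572339] 48.3917
51.1083
```

View pics/m8.png

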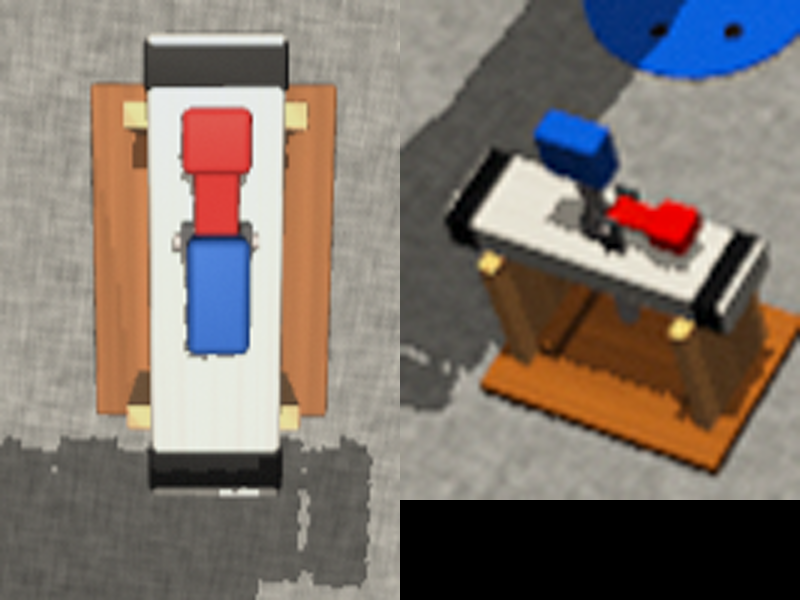

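```bash
python3 -c "
from workcell import manip
manip.sign_off();print(manip.get_state()['time_s'])"
```

```text
the job is handed in; nothing more can be done
the job is handed in; nothing more can be done
```

The gauge is back on its rest, level, locked and holding the channel depth reading. I handed the job in at about 51 s of robot time, inside the 72 s limit.

**What I did**
- I set the gauge square on the channel at mid-length and ran the probe down to the web. Two separate presses stopped at the same height, 0.1709 m.
- The web depth is roughly 59–65 mm. The cameras suggest about 65 mm and the fingertip heights about 59 mm; the gauge itself holds the actual reading.
- I pressed the lock lever to its hard stop twice, at 0.1167 m and 0.1166 m, then carried the gauge back and released it.

**Last checks**
- **Position on the rest:** by eye, the final picture shows the gauge centred to about 1–2 mm and square, with the lever down and the probe out.
- **Reading kept:** the beam touched the rest within 0.3 mm of the height expected from the channel, so the rod did not slip while being carried or set down.
- **Other objects:** nothing else was deliberately touched. I did not compare the bystanders before and after.

**What disagreed**
- **False stop:** the first attempt to lower the probe stopped about 1 cm short of the web on a force jump. I let go of the grip and finished by pushing it down from above with closed fingers.
- **Fingertip position:** contacts with closed fingers came about 26–32 mm lower than the stated TCP implies, and the wrist picture agreed. This did not affect the result, because I judged contact by force.

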